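# Clear the middle ring and hold the pan out to the cook

## Robot

A 7-joint arm with a two-finger parallel gripper is mounted at the origin on the work surface. World frame = base frame: x ahead of the robot, y to its left, z up, the work surface at z = 0. Lengths are in m, angles in rad, forces in N, time in s.
With the tool pointing down it reaches from about 0.425 to 0.975 m from the base axis. Payload 16.7 kg.
Tool frame: the origin (TCP) lies at the very end of the fingers, on their centre line; the grasp point (between the pads) lies 19 mm behind it (tcp_to_grasp is the distance from the TCP to the grasp point, in m); z points along the fingers, y is the line along which they close (so a half turn about z gives the same grasp; the last joint's range is limited). The gripper opens to 85 mm and grips with 20 to 120 N. Pads are 22 mm wide; open, the fingers measure 114 mm over their backs; the gripper's body (76 mm by 85 mm) begins 54 mm behind the grasp point. The pads swing forward as they close: fully open they stand 13 mm farther back than shut.
Start: joints at [1.139, 0.426, 0.074, 1.606, -0.034, 1.111, -0.067], TCP at [0.188, -0.648, 0.231] pointing down, gripper open.
Joint ranges: [-2.85, 2.85], [-0.5, 2.14], [-1.23, 1.37], [0.21, 2.46], [-1.02, 4.16], [0.16, 2.05], [-2.73, 2.73]. Speed limits (rad/s): [1.89, 1.89, 2.39, 2.39, 3.01, 3.01, 3.01].

## Interface

Orientations are given as a rotation vector (axis times angle).
In Python, from cell import get_state, grab_frame, hand_in, tcp_to_grasp gives the robot as it stands.
- The arm moves only by the shell command python3 -m jog 'ROWS' [FORCE]. ROWS is a JSON list of rows, 1 to 12 of them, each of 7 numbers: a rotation vector rx, ry, rz in rad, then dx, dy, dz in m, then the finger opening in m; each row is the pose to reach, as a shift and turn from the pose commanded when the command began, along the tool's axes at that moment; what a row does not reach only later rows make up. A row lasts 1/8 s, in which the tool goes at most 0.0625 m and 0.188 rad, less where a joint would pass 70% of its speed; a pose out of reach is approached as far as the arm can. The fingers move at their own pace and stop on an object; FORCE is the grip in N (left out, the last holds). Time passes only in rows, so rows that do not move let the fingers close. It prints the time, the measured TCP pose, the force, the opening and the grip force at its end. Input that does not fit is refused with a message, and nothing moves.
- get_state(): the state, without advancing time (a new reading comes with each control period).
- grab_frame(name): name is "side" or "top"; returns a dict with "pixels" (400x640x3 uint8, red, green, blue), "fx", "fy", "cx", "cy" (pixels), "extrinsics" (4x4, takes a point from camera to world coordinates). Camera axes: x right, y down, z forward; pixel columns grow to the right and rows downward; lengths in m; the calibration is good to about 2 mm. A picture is of the moment at which its call begins. There is no depth.
- hand_in(): hands the job in; it is judged then, once.
The state is a dict: "clock": time; "joint_pos": joint angles; "joint_velocities": joint speeds; "tau": joint torques, N m; "position": TCP position; "tool_rot": TCP orientation; "ft_force": force on the tool from outside, world axes, zero at the start; "torque": the same for the moment, N m; "grip_width": finger opening in m; "finger_force": force on a finger pad.
Only numpy, scipy, OpenCV 4.12 (cv2) and the standard library are available. Lean on these libraries where they do the work, as an engineer would, in place of code of your own. Each camera call takes 0.05 s, during which the arm holds its last target. There are 200 camera calls.

## Task

I am across the counter from you and want the little pan at the middle ring: first slide the full saucepan sideways along the glass from the middle ring onto the empty end ring, without lifting or tipping it, and let go of it there. Then lift the small round-bottomed pan clear of the glass, turn it a quarter turn in the air so that the handle points straight across the counter at me, away from you, and finish still holding it, steady, over the centre of the middle ring about 10 cm above the glass, for me to take. Keep the pan level and the loose potato in the middle of it all the way, and leave the other things on the counter alone.

Things in the scene. Friction and masses are not known exactly. Their poses are not given: they have to be found in the camera images.
- hob: Flat black built-in glass hob, 340 (x) by 800 (y) mm, its top 6 mm above the counter, with three printed rings in a row along its length. Origin: centre of its underside, on the counter. Its x axis points across the counter to the cook (away from the robot), its y axis along the row of rings.
- ring_middle: The middle printed ring, 190 mm in diameter, on which the saucepan stands at the start. Flush with the glass. Origin: its centre, at the height of the glass; same axes as the hob.
- ring_free: The printed ring at the end of the row that is empty at the start (left or right end, it varies), 190 mm in diameter, its centre 280 mm from that of the middle ring. Origin: its centre, at the height of the glass.
- ring_pan: The printed ring at the other end of the row, on which the small pan stands at the start, 190 mm in diameter, its centre 280 mm from that of the middle ring. Origin: its centre, at the height of the glass.
- saucepan: Steel saucepan 130 mm wide, 0.6 to 0.9 kg, lid on (fixed): lid 136 mm wide at 82 mm height, black knob 32 mm wide up to 117 mm. Origin: centre of its underside. x axis: along its one straight handle, a level steel bar 16 mm wide, 18 mm high, its middle 66 mm above the underside, from 83 to 195 mm from the centre; at the start it points across to the cook, give or take 20 degrees.
- saucepan_grip (a point): Place to hold the saucepan's handle: the middle of the bar, 100 mm from the saucepan's centre and 66 mm above its underside.
- pan: Round-bottomed steel pan, 167 mm wide, 39 mm high, 0.26 to 0.38 kg, on a flat foot 88 mm wide; inside a shallow dish (sphere of 110 mm radius), lowest 4 mm above underside. Origin: centre of its underside. x axis: along its one handle, a level steel bar 16 mm wide, 20 mm high, its middle 50 mm above the underside, 90 to 200 mm from the centre; at the start it points left (+y), within 30 deg.
- pan_grip (a point): Place to hold the pan's handle close to the bowl: the middle of the bar, 108 mm from the pan's centre and 50 mm above its underside.
- pan_handle_end (a point): Outer end of the pan's handle, 200 mm from the pan's centre, 50 mm above its underside.
- potato_center (a point): Centre of the loose ball-shaped boiled potato, 44 mm in diameter, 45 g, which lies in the middle of the pan and rolls freely there.
- pepper_mill: Turned wooden pepper mill, 52 mm in diameter, 157 mm high, on the counter off the right end of the hob; leave alone. Origin: centre of its underside.
- mug: White mug, 80 mm in diameter, 90 mm high, on the counter off the right end of the hob; leave alone. Origin: centre of its underside.
- spatula: Spatula with a wooden handle lying flat on the counter along the cook's side of the hob, under 30 mm high; leave alone. Origin: centre of its underside; its x axis runs along it.
Things that resemble listed ones, but are neither listed nor needed, are in the scene too. What is shaped like the part that bears potato_center but black or orange is not meant.

How it is judged:
By the outcome, as a careful person would: the job done as asked, in the order asked, and still so for the second after the job is handed in, while the arm keeps its last pose, push and grip.
It also fails if it takes over 72 s, if anything falls off the work surface, if the arm or the gripper's body presses on something with over 40 N, if the wrist force passes 120 N, or if a joint passes its speed limit or range.

## Working session

There is one attempt and no reset: what is moved stays moved. The work goes in short steps, Python scripts to look and compute and a shell command to move; the robot and the scene stay as the last step left them, time stands still between calls to the robot, and variables do not carry over. Pictures are saved under pics/ and viewed, at most 11 in all, crops included, and the job is handed in when it is done.

```bash
mkdir -p pics; ls
python3 - <<'E'
from cell import *
import cv2,numpy as np
for n in("top","side"):
    f=grab_frame(n); cv2.imwrite(f"pics/{n}0.png",f["pixels"][:,:,::-1]); print(n,f["fx"],f["fy"],f["cx"],f["cy"],np.round(f["extrinsics"],4).tolist())
s=get_state();print({k:np.round(v,3).tolist() for k,v in s.items()},tcp_to_grasp)
E
```

```text
pics
top 483.51605697628514 483.51605697628514 313.14419072367554 195.02005410088933 [[-0.0231, -0.9869, 0.1595, 0.345], [-0.9997, 0.0221, -0.0078, -0.0085], [0.0041, -0.1596, -0.9872, 1.6661], [0.0, 0.0, 0.0, 1.0]]
side 386.92457267951323 386.92457267951323 322.78728746117906 202.9583920516093 [[-0.9986, -0.0328, 0.0407, 0.57], [-0.0517, 0.4968, -0.8663, 1.0452], [0.0082, -0.8673, -0.4978, 0.7097], [0.0, 0.0, 0.0, 1.0]]
{'clock': 0.1, 'joint_pos': [1.138, 0.427, 0.074, 1.607, -0.034, 1.111, -0.067], 'joint_velocities': [-0.0, 0.002, 0.001, -0.002, 0.002, 0.001, -0.0], 'tau': [0.01, -95.152, 3.771, -46.44, 0.02, 0.006, 0.0], 'position': [0.188, -0.648, 0.231], 'tool_rot': [-3.109, -0.443, 0.0], 'ft_force': [0.057, -0.013, 0.135], 'torque': [0.05, 0.0, 0.011], 'finger_force': 0.0, 'grip_width': 0.085} 0.0187
```

View pics/top0.png

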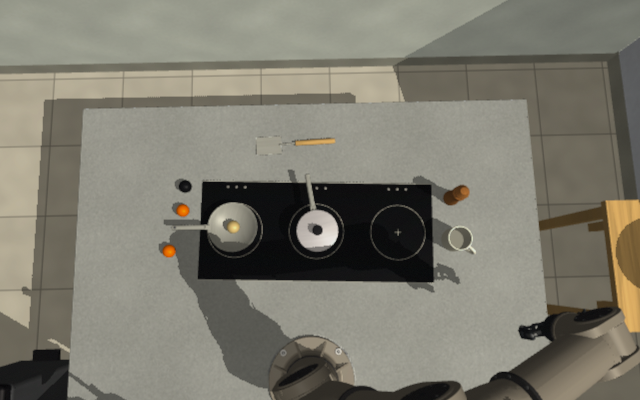

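View pics/side0.png

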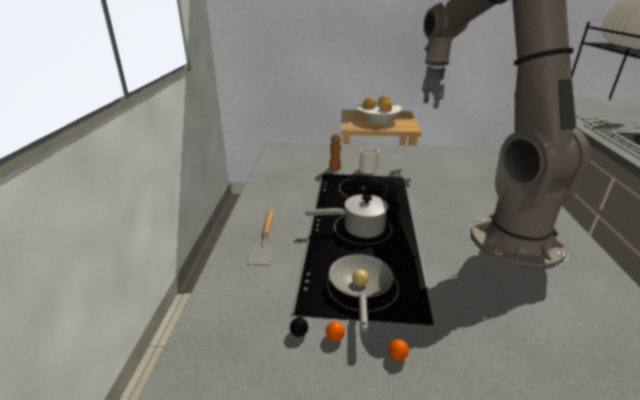

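The hob spans (200–433, 181–281) in the top view. The saucepan is on the middle ring at (317,230), the pan with the yellow potato on the left ring at (233,228), and the right ring at (398,232) is free. The balls at (184,186), (183,211) and (169,251) are black or orange decoys outside the pan. Next I rectify and measure.

```bash
cat > h.py <<'E'
import cv2,numpy as np
from cell import *
def P(f,X):
    X=np.atleast_2d(X);E=np.linalg.inv(f["extrinsics"]);c=X@E[:3,:3].T+E[:3,3]
    return np.c_[f["fx"]*c[:,0]/c[:,2]+f["cx"],f["fy"]*c[:,1]/c[:,2]+f["cy"]]
def U(f,uv,z):
    uv=np.atleast_2d(uv);E=np.array(f["extrinsics"]);d=np.c_[(uv[:,0]-f["cx"])/f["fx"],(uv[:,1]-f["cy"])/f["fy"],np.ones(len(uv))]@E[:3,:3].T
    return (E[:3,3]+d*((z-E[2,3])/d[:,2])[:,None])[:,:2]
# rectified: 1 px = 1 mm; row r -> x=x1-r/1000, col c -> y=y1-c/1000
def rect(f,z,x0=.3,x1=.9,y0=-.5,y1=.5):
    W,H=int((y1-y0)*1000),int((x1-x0)*1000)
    w=np.float32([[x1,y1],[x1,y0],[x0,y0],[x0,y1]]);px=P(f,np.c_[w,np.full(4,z)]).astype(np.float32)
    M=cv2.getPerspectiveTransform(px,np.float32([[0,0],[W,0],[W,H],[0,H]]))
    return cv2.warpPerspective(f["pixels"],M,(W,H),flags=cv2.INTER_CUBIC)
E
python3 - <<'E'
from h import *
f=grab_frame("top"); s=grab_frame("side")
r=rect(f,.006); g=r.max(2)
m=(g<60).astype(np.uint8); m=cv2.morphologyEx(m,cv2.MORPH_CLOSE,np.ones((25,25)))
n,l,st,c=cv2.connectedComponentsWithStats(m); i=1+st[1:,4].argmax()
ct=max(cv2.findContours((l==i).astype(np.uint8),0,1)[0],key=cv2.contourArea)
R=cv2.minAreaRect(ct);print("hob",R, .9-R[0][1]/1000,.5-R[0][0]/1000)
for name,z in (("lid",.088),("rim",.045),("shs",.081),("shp",.066)):
    cv2.imwrite(f"pics/r_{name}.png",rect(f,z)[:,:,::-1])
a=np.hstack([r[:,:800]]) 
o=r[:,:,::-1].copy()
for k in range(0,1000,100): cv2.putText(o,f"{.5-k/1000:.1f}",(k,12),0,.4,(0,0,255)); cv2.line(o,(k,0),(k,5),(0,0,255))
for k in range(0,600,100): cv2.putText(o,f"{.9-k/1000:.1f}",(0,k+4),0,.4,(0,0,255))
cv2.imwrite("pics/r0.png",cv2.resize(o[60:480],(800,336),interpolation=cv2.INTER_AREA))
sp=cv2.resize(s["pixels"][160:360,260:440,::-1],(540,600),interpolation=cv2.INTER_CUBIC);cv2.imwrite("pics/s1.png",sp)
E
```

```text
hob ((528.16357421875, 416.16656494140625), (800.4491577148438, 346.4892272949219), 2.1610796451568604) 0.4838334350585938 -0.028163574218750043
```

View pics/r0.png

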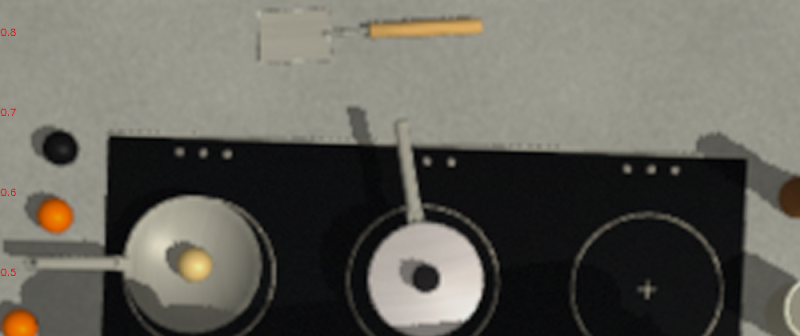

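View pics/s1.png

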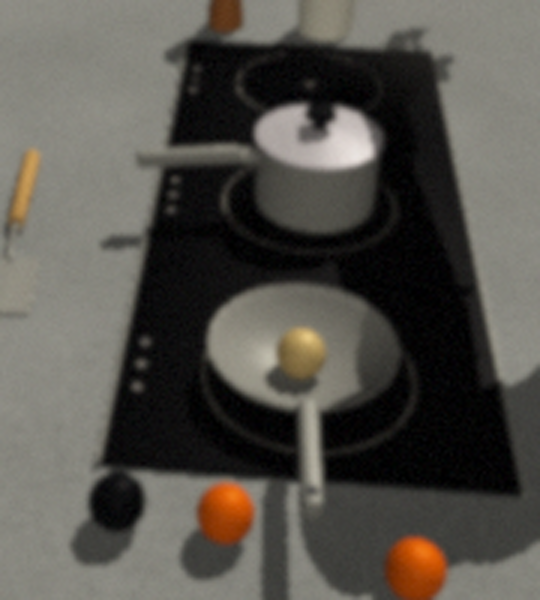

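The rectified view and crop show one candidate that fits the description: a yellow ball in the steel pan on the left (crop ~(195,265); side crop (301,352)). The black and orange balls on the counter are decoys. The free ring's cross is at about (647,289). Next, subpixel fits.

Run:
```python
from h import *
from scipy.optimize import minimize
f=grab_frame("top")
def xy(c,r): return np.array([.9-r/1000,.5-c/1000])
def rg(z): return cv2.GaussianBlur(rect(f,z).astype(np.float32).mean(2),(0,0),1.5)
def circ(img,c0,R,sign,arc=(0,360),rfree=False):
    t=np.radians(np.arange(*arc,2))
    def samp(c,r): return cv2.remap(img,(c[0]+r*np.cos(t)).astype(np.float32)[None],(c[1]+r*np.sin(t)).astype(np.float32)[None],1)[0]
    def cost(p):
        c=p[:2];r=p[2] if rfree else R
        return -np.clip(samp(c,r),0,120).mean() if sign==0 else -np.clip(samp(c,r-3)-samp(c,r+3),-10,60).mean()
    best=None
    p0=np.r_[c0,R] if rfree else np.array(c0,float)
    grid=[p0+np.r_[a,b,[0]*rfree] for a in range(-12,13,3) for b in range(-12,13,3)]
    b=min(grid,key=cost); q=minimize(cost,b,method="Nelder-Mead",options=dict(initial_simplex=[b]+[b+3*e for e in np.eye(len(b))]))
    return xy(*q.x[:2]),q.x[2:],q.fun
g6=rg(.006)
print("free",circ(g6,(809,421),93,0,rfree=True))
print("mid ",circ(g6,(529,411),93,0,rfree=True))
print("panr",circ(g6,(250,405),93,0,rfree=True))
for z in(.084,.088): print("lid",z,circ(rg(z),(532,407),68,1,rfree=True))
for z in(.045,): print("rim",circ(rg(z),(242,391),83.5,1,rfree=True))
for n,z,b in(("sauce",.081,(480,160,530,255)),("pan",.066,(30,355,140,410))):
    r=rect(f,z).astype(np.float32).mean(2);x0,y0,x1,y1=b
    for th in(120,150):
        m=(r[y0:y1,x0:x1]>th).astype(np.uint8);m=cv2.morphologyEx(m,cv2.MORPH_OPEN,np.ones((5,5)))
        ct=max(cv2.findContours(m,0,1)[0],key=cv2.contourArea)
        R=cv2.minAreaRect(ct);bx=cv2.boxPoints(R)+[x0,y0];print(n,th,R[1:],[xy(*p).round(4).tolist() for p in bx])
# potato: yellow blob
for nme in("top","side"):
    F=grab_frame(nme);h=cv2.cvtColor(F["pixels"],cv2.COLOR_RGB2HSV);m=cv2.inRange(h,(18,80,100),(32,255,255))
    n,l,st,c=cv2.connectedComponentsWithStats(m)
    for i in 1+st[1:,4].argsort()[::-1][:3]: print(nme,st[i,4],c[i],U(F,c[i],.032))
```

```text
free (array([ 0.47849704, -0.30847218]), array([93.40081522]), np.float64(-63.39914321899414))
mid  (array([ 0.4889833 , -0.02839426]), array([93.4381515]), np.float64(-55.816383361816406))
panr (array([0.49866051, 0.25062934]), array([92.69250947]), np.float64(-78.80396270751953))
lid 0.084 (array([ 0.48228088, -0.03106552]), array([68.55708547]), np.float64(-59.73365783691406))
lid 0.088 (array([ 0.48248455, -0.03096277]), array([67.87935341]), np.float64(-59.73453140258789))
rim (array([0.50570569, 0.2531836 ]), array([83.37845192]), np.float64(-52.07986068725586))
sauce 120 ((93.99998474121094, 48.99999237060547), 90.0) [[0.74, 0.02], [0.74, -0.029], [0.646, -0.029], [0.646, 0.02]]
sauce 150 ((8.0, 6.0), 90.0) [[0.67, -0.003], [0.67, -0.009], [0.662, -0.009], [0.662, -0.003]]
pan 120 ((14.0, 109.0), 90.0) [[0.545, 0.47], [0.545, 0.361], [0.531, 0.361], [0.531, 0.47]]
pan 150 ((7.0, 60.0), 90.0) [[0.508, 0.421], [0.508, 0.361], [0.501, 0.361], [0.501, 0.421]]
top 3483 [625.70456503 256.81452771] [[ 0.37500908 -1.0674357 ]]
top 215 [314.86511628 141.41395349] [[ 0.79813047 -0.03174615]]
top 128 [232.859375 226.5     ] [[0.50717579 0.25284487]]
side 268 [406.85447761 125.49253731] [[ 0.21330178 -1.00859263]]
side 205 [360.14634146 276.8       ] [[0.50658571 0.25089358]]
side 107 [268.11214953 220.97196262] [[ 0.79652178 -0.00513727]]
```

Run:
```python
from h import *
f=grab_frame("top")
def fit(z,c,a0,L):
    g=cv2.GaussianBlur(rect(f,z).astype(np.float32).mean(2),(0,0),1)
    d=np.arange(*L,2.)[:,None]/1000
    def pr(a,off,w):
        t=np.radians(a);o=off+w; x=c[0]+d*np.cos(t)-o*np.sin(t);y=c[1]+d*np.sin(t)+o*np.cos(t)
        return cv2.remap(g,((.5-y)*1000).astype(np.float32),((.9-x)*1000).astype(np.float32),1)
    inn=np.arange(-6,7)[None]/1000;out=np.r_[np.arange(-16,-10),np.arange(11,17)][None]/1000
    best=[]
    for a in np.arange(a0-15,a0+15,.25):
        for off in np.arange(-8,9)/1000: best.append((np.clip(pr(a,off,inn),0,170).mean()-np.clip(pr(a,off,out),0,170).mean(),a,off))
    best.sort(reverse=True);print(best[:4],[b for b in best if b[2]==0][:2])
fit(.081,(.4825,-.031),8,(105,190));fit(.066,(.5057,.2532),90,(100,195))
fit(.081,(.4825,-.031),8,(90,140));
```

```text
[(np.float32(86.10269), np.float64(7.5), np.float64(0.003)), (np.float32(86.07559), np.float64(6.75), np.float64(0.005)), (np.float32(86.061005), np.float64(7.0), np.float64(0.004)), (np.float32(86.03572), np.float64(6.25), np.float64(0.006))] [(np.float32(85.57875), np.float64(8.75), np.float64(0.0)), (np.float32(85.15201), np.float64(9.0), np.float64(0.0))]
[(np.float32(55.94316), np.float64(91.25), np.float64(-0.002)), (np.float32(55.878998), np.float64(91.5), np.float64(-0.003)), (np.float32(55.866653), np.float64(90.75), np.float64(-0.001)), (np.float32(55.833748), np.float64(92.0), np.float64(-0.004))] [(np.float32(55.672424), np.float64(90.25), np.float64(0.0)), (np.float32(55.665833), np.float64(90.5), np.float64(0.0))]
[(np.float32(121.6586), np.float64(9.5), np.float64(-0.001)), (np.float32(121.6459), np.float64(9.0), np.float64(0.0)), (np.float32(121.61189), np.float64(10.0), np.float64(-0.002)), (np.float32(121.59484), np.float64(9.25), np.float64(-0.001))] [(np.float32(121.6459), np.float64(9.0), np.float64(0.0)), (np.float32(121.53914), np.float64(8.75), np.float64(0.0))]
```

```bash
cat > d.py <<'E'
# python3 d.py x y z angle_deg : shift+turn (tool axes) to TCP target with tool down and tool x at that angle
import sys
from h import *
from scipy.spatial.transform import Rotation as R
def go(x,y,z,a):
    s=get_state();r=R.from_rotvec(s["tool_rot"]);t=np.radians(a)
    T=R.from_matrix(np.c_[[np.cos(t),np.sin(t),0],[np.sin(t),-np.cos(t),0],[0,0,-1]])
    print("rot",(r.inv()*T).as_rotvec().round(4),"shift",r.inv().apply(np.array([x,y,z])-s["position"]).round(4))
if __name__=="__main__": go(*map(float,sys.argv[1:5]))
E
python3 d.py .586 -.0148 .2 8.9;python3 d.py .586 -.0148 .053 8.9
```

```text
rot [-0.0003  0.      0.1274] shift [ 0.5586 -0.4972  0.0313]
rot [-0.0003  0.      0.1274] shift [ 0.5586 -0.4972  0.1783]
```

```bash
python3 -m jog '[[0,0,0.02,0.04,-0.035,0,0.085],[0,0,0.06,0.14,-0.125,0.01,0.085],[0,0,0.127,0.28,-0.25,0.015,0.085],[0,0,0.127,0.42,-0.37,0.02,0.085],[0,0,0.127,0.5586,-0.4972,0.031,0.085],[0,0,0.127,0.5586,-0.4972,0.031,0.085],[0,0,0.127,0.5586,-0.4972,0.031,0.085],[0,0,0.127,0.5586,-0.4972,0.031,0.085],[0,0,0.127,0.5586,-0.4972,0.031,0.085],[0,0,0.127,0.5586,-0.4972,0.031,0.085],[0,0,0.127,0.5586,-0.4972,0.031,0.085],[0,0,0.127,0.5586,-0.4972,0.031,0.085]]' 100; python3 d.py .586 -.0148 .053 8.9
```

```text
clock: 1.9
position: [0.5828, -0.0198, 0.2009]
tool_rot: [3.132, 0.244, 0.001]
ft_force: [1.1, -1.5, 0.8]
grip_width: 0.085
finger_force: 0.0
rot [ 0.0002 -0.0006 -0.    ] shift [ 0.0039 -0.0045  0.1479]
```

```bash
python3 -m jog '[[0,0,0,0,0,0.02,0.085],[0,0,0,0,0,0.04,0.085],[0,0,0,0,0,0.06,0.085],[0,0,0,0,0,0.06,0.085],[0,0,0,0,0,0.06,0.085]]'; python3 d.py .586 -.0148 .053 8.9
python3 - <<'E'
from h import *
print(np.round(get_state()["joint_pos"],2))
E
```

```text
clock: 2.52
position: [0.5822, -0.0216, 0.1415]
tool_rot: [-3.132, -0.244, -0.001]
ft_force: [-0.0, 0.4, 0.1]
grip_width: 0.085
finger_force: 0.0
rot [ 0.     -0.0008  0.0003] shift [ 0.0047 -0.0061  0.0885]
[ 0.16  0.39 -0.29  1.89  0.14  0.89 -1.61]
```

```bash
python3 -m jog '[[0,0,0,0.0047,-0.0061,0.01,0.085],[0,0,0,0.0047,-0.0061,0.03,0.085],[0,0,0,0.0047,-0.0061,0.05,0.085],[0,0,0,0.0047,-0.0061,0.07,0.085],[0,0,0,0.0047,-0.0061,0.085,0.085],[0,0,0,0.0047,-0.0061,0.0885,0.085],[0,0,0,0.0047,-0.0061,0.0885,0.05],[0,0,0,0.0047,-0.0061,0.0885,0.05]]'
python3 - <<'E'
from h import *
a=grab_frame("side")["pixels"][160:300,290:430,::-1];b=grab_frame("top")["pixels"][130:270,250:390,::-1]
cv2.imwrite("pics/g1.png",cv2.resize(np.hstack([a,b]),(800,400),interpolation=cv2.INTER_CUBIC))
E
```

```text
clock: 3.52
position: [0.586, -0.0148, 0.0528]
tool_rot: [3.132, 0.244, 0.002]
ft_force: [0.3, 0.0, 0.4]
grip_width: 0.0515
finger_force: 0.0
```

View pics/g1.png

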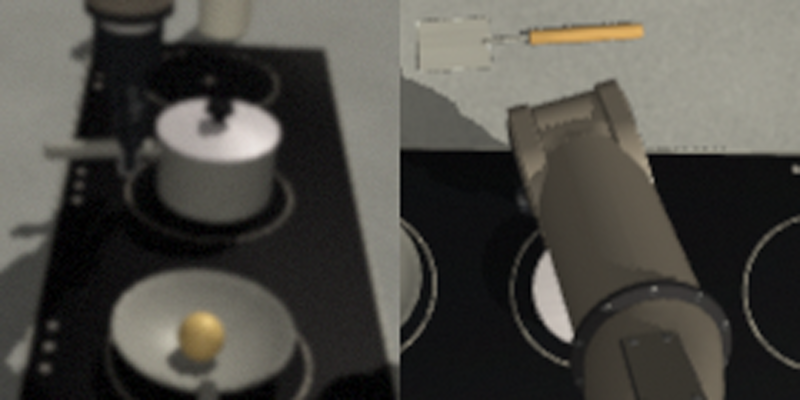

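The side view shows the fingers straddling the saucepan handle close to the lid (crop ~(130,150)). I close and check.

```bash
python3 -m jog '[[0,0,0,0,0,0,0.03],[0,0,0,0,0,0,0.018],[0,0,0,0,0,0,0.01],[0,0,0,0,0,0,0.0],[0,0,0,0,0,0,0.0],[0,0,0,0,0,0,0.0]]' 100; python3 d.py .582 -.2923 .0528 8.9
```

```text
clock: 4.38
position: [0.5857, -0.0148, 0.0525]
tool_rot: [3.132, 0.244, 0.0]
ft_force: [-1.0, 0.0, 6.3]
grip_width: 0.0144
finger_force: 97.6
rot [ 0.0001 -0.0003  0.0003] shift [-0.0466  0.2736 -0.0003]
```

```bash
python3 -m jog '[[0,0,0,-0.0008,0.005,0,0],[0,0,0,-0.002,0.012,0,0],[0,0,0,-0.0041,0.024,0,0],[0,0,0,-0.0061,0.036,0,0],[0,0,0,-0.0082,0.048,0,0],[0,0,0,-0.0102,0.06,0,0],[0,0,0,-0.0123,0.072,0,0],[0,0,0,-0.0143,0.084,0,0],[0,0,0,-0.0164,0.096,0,0],[0,0,0,-0.0184,0.108,0,0],[0,0,0,-0.0204,0.12,0,0],[0,0,0,-0.0221,0.13,0,0]]'; python3 d.py .582 -.2923 .0528 8.9
```

```text
clock: 5.88
position: [0.5844, -0.1456, 0.0526]
tool_rot: [-3.131, -0.245, -0.001]
ft_force: [-0.4, 9.2, 6.3]
grip_width: 0.0143
finger_force: 98.1
rot [-0.0014 -0.001   0.0008] shift [-0.0251  0.1446 -0.0005]
```

```bash
python3 -m jog '[[0,0,0,-0.002,0.012,0,0],[0,0,0,-0.0042,0.024,0,0],[0,0,0,-0.0063,0.036,0,0],[0,0,0,-0.0084,0.048,0,0],[0,0,0,-0.0105,0.06,0,0],[0,0,0,-0.0126,0.072,0,0],[0,0,0,-0.0147,0.084,0,0],[0,0,0,-0.0168,0.096,0,0],[0,0,0,-0.0188,0.108,0,0],[0,0,0,-0.021,0.12,0,0],[0,0,0,-0.023,0.131,0,0],[0,0,0,-0.024,0.138,0,0]]'; python3 -m jog '[[0,0,0,0,0,0,0],[0,0,0,0,0,0,0]]'; python3 d.py .582 -.2923 .0528 8.9
python3 - <<'E'
from h import *
a=grab_frame("side")["pixels"][150:270,290:430,::-1];b=grab_frame("top")["pixels"][150:270,300:440,::-1]
cv2.imwrite("pics/g2.png",cv2.resize(np.hstack([a,b]),(800,343),interpolation=cv2.INTER_CUBIC))
E
```

```text
clock: 7.38
position: [0.582, -0.2856, 0.0525]
tool_rot: [-3.13, -0.244, -0.001]
ft_force: [-0.9, 9.3, 8.3]
grip_width: 0.0142
finger_force: 98.4
clock: 7.62
position: [0.5818, -0.2863, 0.0526]
tool_rot: [-3.132, -0.244, -0.001]
ft_force: [-1.2, 2.2, 6.7]
grip_width: 0.0144
finger_force: 98.1
rot [-0.0004 -0.0004  0.0003] shift [-0.0008  0.0059 -0.0002]
```

View pics/g2.png

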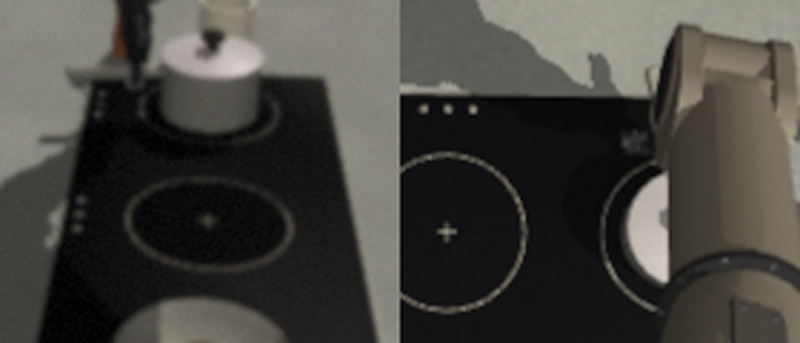

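The saucepan slid along with the gripper, standing level and almost on the end ring. I move the remaining 6 mm and check its centre.

```bash
python3 -m jog '[[0,0,0,-0.0003,0.002,0,0],[0,0,0,-0.0006,0.0045,0,0],[0,0,0,-0.0008,0.006,0,0],[0,0,0,-0.0008,0.006,0,0],[0,0,0,-0.0008,0.006,0,0]]'
python3 - <<'E'
from h import *
f=grab_frame("top")
g=rect(f,.084).astype(np.float32)
# lid left edge: fit circle of 68 mm through bright/dark transitions at rows
sm=cv2.GaussianBlur(g.mean(2),(0,0),1.2);pts=[]
for r in range(370,470,3):
    row=sm[r,700:800];k=np.where((row[4:]-row[:-4])>25)[0]
    if len(k): pts.append((700+k[np.argmax((row[4:]-row[:-4])[k])]+2,r))
pts=np.array(pts,float)
from scipy.optimize import least_squares
q=least_squares(lambda p:np.hypot(*(pts-p).T)-68,(808,421),loss="soft_l1")
print(len(pts),.9-q.x[1]/1000,.5-q.x[0]/1000,np.abs(q.fun).mean())
E
```

```text
clock: 8.35
position: [0.5822, -0.2912, 0.0525]
tool_rot: [-3.13, -0.245, -0.001]
ft_force: [-0.6, 8.2, 7.9]
grip_width: 0.0143
finger_force: 98.3
34 0.48049013916551886 -0.3069520454480854 2.613375627110649
```

```bash
python3 -m jog '[[0,0,0,0,0,0,0.03],[0,0,0,0,0,0,0.06],[0,0,0,0,0,0,0.06],[0,0,0,0,0,-0.01,0.07],[0,0,0,0,0,-0.04,0.085],[0,0,0,0,0,-0.09,0.085],[0,0,0,0,0,-0.14,0.085],[0,0,0,0,0,-0.19,0.085],[0,0,0,0,0,-0.19,0.085],[0,0,0,0,0,-0.19,0.085]]'; python3 d.py .505 .361 .24 90.4
```

```text
clock: 9.65
position: [0.5815, -0.2927, 0.2423]
tool_rot: [3.132, 0.244, 0.0]
ft_force: [-0.6, 0.1, -0.5]
grip_width: 0.0849
finger_force: 0.0
rot [ 2.0000e-04 -0.0000e+00 -1.4221e+00] shift [ 0.0258 -0.6577  0.0022]
```

```bash
python3 -m jog '[[0,0,-0.06,0.001,-0.025,0,0.085],[0,0,-0.19,0.004,-0.08,0,0.085],[0,0,-0.32,0.006,-0.14,0,0.085],[0,0,-0.45,0.008,-0.2,0,0.085],[0,0,-0.58,0.01,-0.26,0,0.085],[0,0,-0.71,0.012,-0.32,0,0.085],[0,0,-0.84,0.015,-0.38,0,0.085],[0,0,-0.97,0.017,-0.44,0,0.085],[0,0,-1.1,0.02,-0.5,0,0.085],[0,0,-1.23,0.022,-0.56,0,0.085],[0,0,-1.36,0.024,-0.62,0,0.085],[0,0,-1.42,0.0258,-0.6577,0,0.085]]';python3 -m jog '[[0,0,0,0,0,0,0.085],[0,0,0,0,0,0,0.085]]'; python3 d.py .505 .361 .037 90.4;python3 - <<'E'
from h import *
print(np.round(get_state()["joint_pos"],2))
f=grab_frame("top");g=rect(f,.084);cv2.imwrite("pics/g3.png",np.ascontiguousarray(g[250:,400:][:,:,::-1]))
hsv=0
f=grab_frame("side");h=cv2.cvtColor(f["pixels"],cv2.COLOR_RGB2HSV);m=cv2.inRange(h,(18,80,100),(32,255,255));n,l,st,c=cv2.connectedComponentsWithStats(m)
print([U(f,c[i],.032) for i in range(1,n) if st[i,4]>60])
E
```

```text
clock: 11.15
position: [0.5027, 0.3643, 0.2412]
tool_rot: [-2.206, -2.234, 0.002]
ft_force: [0.7, -1.1, -0.7]
grip_width: 0.0849
finger_force: 0.0
clock: 11.4
position: [0.5045, 0.3606, 0.2413]
tool_rot: [-2.215, -2.228, 0.003]
ft_force: [0.2, -0.4, -0.1]
grip_width: 0.0849
finger_force: 0.0
rot [-0.0013  0.001  -0.0013] shift [0.0006 0.0008 0.2043]
[-0.14  0.43 -0.77  1.68  0.32  1.16 -0.99]
[array([[ 0.19621613, -0.99527435]]), array([[ 0.79608228, -0.00215384]]), array([[0.50645883, 0.25087029]])]
```

View pics/g3.png

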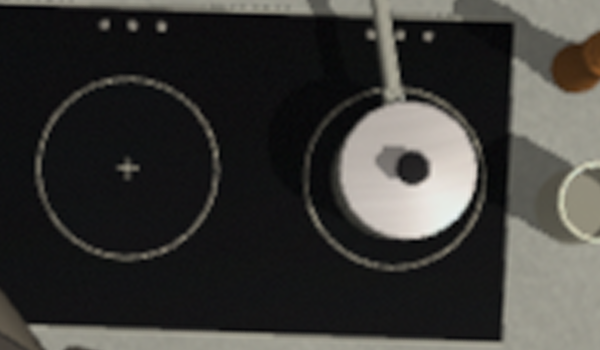

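The saucepan stands on the end ring with its lid centre at crop (408,170), which is about (0.480, −0.308), within 2 mm of the ring centre. Now I descend to the pan handle.

```bash
python3 -m jog '[[0,0,0,0.0006,0.0008,0.02,0.085],[0,0,0,0.0006,0.0008,0.06,0.085],[0,0,0,0.0006,0.0008,0.1,0.085],[0,0,0,0.0006,0.0008,0.14,0.07],[0,0,0,0.0006,0.0008,0.17,0.06],[0,0,0,0.0006,0.0008,0.19,0.05],[0,0,0,0.0006,0.0008,0.2,0.05],[0,0,0,0.0006,0.0008,0.2035,0.05],[0,0,0,0.0006,0.0008,0.2035,0.05],[0,0,0,0.0006,0.0008,0.2035,0.05]]'
python3 - <<'E'
from h import *
a=grab_frame("side")["pixels"][230:350,290:430,::-1];b=grab_frame("top")["pixels"][170:290,150:290,::-1]
cv2.imwrite("pics/g4.png",cv2.resize(np.hstack([a,b]),(800,343),interpolation=cv2.INTER_CUBIC))
E
```

```text
clock: 12.75
position: [0.5064, 0.3619, 0.0395]
tool_rot: [2.216, 2.227, 0.002]
ft_force: [-0.5, 1.3, 1.1]
grip_width: 0.0502
finger_force: 0.0
```

View pics/g4.png

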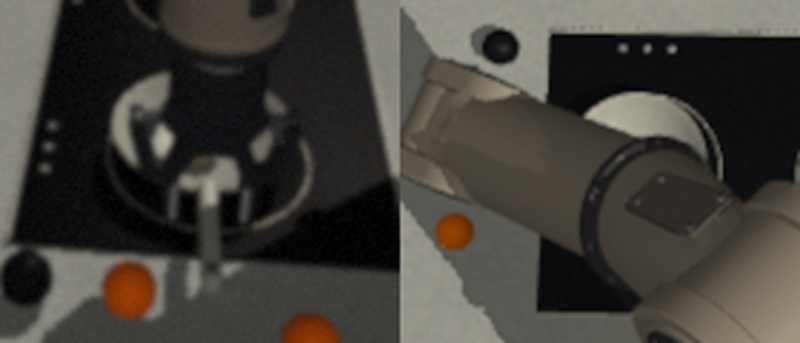

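The fingers straddle the pan handle evenly (fingers at crop 172 and 245, bar at 208). I close gently.

```bash
python3 -m jog '[[0,0,0,0,-0.0008,0.0015,0.04],[0,0,0,0,-0.0008,0.0015,0.03],[0,0,0,0,-0.0008,0.0015,0.024],[0,0,0,0,-0.0008,0.0015,0.02],[0,0,0,0,-0.0008,0.0015,0.018],[0,0,0,0,-0.0008,0.0015,0.016],[0,0,0,0,-0.0008,0.0015,0.012],[0,0,0,0,-0.0008,0.0015,0.0],[0,0,0,0,-0.0008,0.0015,0.0],[0,0,0,0,-0.0008,0.0015,0.0]]' 120
python3 - <<'E'
from h import *
f=grab_frame("side");h=cv2.cvtColor(f["pixels"],cv2.COLOR_RGB2HSV);m=cv2.inRange(h,(18,80,100),(32,255,255));n,l,st,c=cv2.connectedComponentsWithStats(m)
print([(c[i],st[i,4]) for i in range(1,n) if st[i,4]>20])
E
```

```text
clock: 14.1
position: [0.5054, 0.3617, 0.0374]
tool_rot: [2.216, 2.227, 0.001]
ft_force: [1.2, 1.2, 4.5]
grip_width: 0.0142
finger_force: 117.3
[(array([347.13043478, 125.65217391]), np.int32(23)), (array([268.28865979, 220.19587629]), np.int32(97))]
```

```bash
python3 -m jog '[[0,0,0,0,0,-0.001,0],[0,0,0,0,0,-0.004,0],[0,0,0,0,0,-0.01,0],[0,0,0,0,0,-0.02,0],[0,0,0,0,0,-0.032,0],[0,0,0,0,0,-0.045,0],[0,0,0,0,0,-0.058,0],[0,0,0,0,0,-0.071,0],[0,0,0,0,0,-0.083,0],[0,0,0,0,0,-0.092,0],[0,0,0,0,0,-0.098,0],[0,0,0,0,0,-0.1,0]]';python3 -m jog '[[0,0,0,0,0,0,0],[0,0,0,0,0,0,0],[0,0,0,0,0,0,0]]'
python3 - <<'E'
from h import *
a=grab_frame("side")["pixels"][170:350,270:450,::-1];b=grab_frame("top")["pixels"][140:320,130:310,::-1]
cv2.imwrite("pics/g5.png",cv2.resize(np.hstack([a,b]),(800,400),interpolation=cv2.INTER_CUBIC))
E
```

```text
clock: 15.65
position: [0.5052, 0.3616, 0.1375]
tool_rot: [2.216, 2.227, 0.0]
ft_force: [-0.2, 0.1, -3.7]
grip_width: 0.0139
finger_force: 117.1
clock: 16.02
position: [0.505, 0.3616, 0.1369]
tool_rot: [-2.216, -2.227, 0.001]
ft_force: [0.7, 0.2, -4.3]
grip_width: 0.0139
finger_force: 117.1
```

View pics/g5.png

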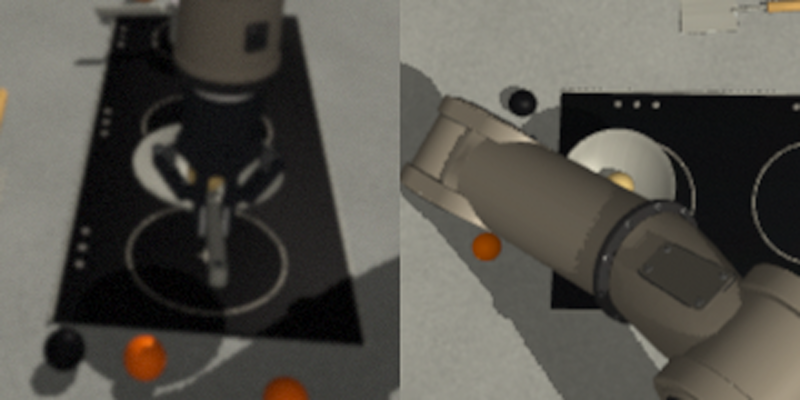

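The pan is lifted level with the potato in it. Next I work out the combined turn and carry about the pan centre.

Run:
```python
from h import *
s0=get_state();z=s0["position"]
pc0=np.array([.505+.0008,.3616-.108]);pc1=np.array([.489,-.0284])
N=36
def pose(s):
    a=np.radians(90.4-92.5*s);c=pc0+(pc1-pc0)*s;return np.r_[c+.108*np.array([np.cos(a),np.sin(a)]),a]
S=[(lambda t:t**3*(10-15*t+6*t*t))(k/N) for k in range(N+1)]
for b in range(3):
    p=pose(S[12*b]);c,s=np.cos(p[2]),np.sin(p[2])
    for k in range(1,13):
        q=pose(S[12*b+k]);d=q[:2]-p[:2]
        print("[0,0,%.3f,%.4f,%.4f,0,0],"%(-(q[2]-p[2]),d@[c,s],d@[s,-c]),end="")
    print()
```

```text
[0,0,0.000,-0.0001,0.0000,0,0],[0,0,0.003,-0.0004,0.0002,0,0],[0,0,0.008,-0.0014,0.0008,0,0],[0,0,0.019,-0.0033,0.0018,0,0],[0,0,0.035,-0.0061,0.0033,0,0],[0,0,0.057,-0.0102,0.0055,0,0],[0,0,0.087,-0.0156,0.0083,0,0],[0,0,0.123,-0.0224,0.0119,0,0],[0,0,0.167,-0.0307,0.0160,0,0],[0,0,0.218,-0.0406,0.0208,0,0],[0,0,0.275,-0.0521,0.0262,0,0],[0,0,0.339,-0.0653,0.0320,0,0],
[0,0,0.069,-0.0119,0.0107,0,0],[0,0,0.143,-0.0252,0.0221,0,0],[0,0,0.221,-0.0398,0.0340,0,0],[0,0,0.302,-0.0557,0.0463,0,0],[0,0,0.384,-0.0727,0.0586,0,0],[0,0,0.468,-0.0906,0.0708,0,0],[0,0,0.552,-0.1091,0.0827,0,0],[0,0,0.635,-0.1281,0.0940,0,0],[0,0,0.716,-0.1472,0.1046,0,0],[0,0,0.794,-0.1661,0.1144,0,0],[0,0,0.868,-0.1844,0.1232,0,0],[0,0,0.937,-0.2019,0.1311,0,0],
[0,0,0.064,-0.0042,0.0173,0,0],[0,0,0.121,-0.0083,0.0328,0,0],[0,0,0.172,-0.0122,0.0466,0,0],[0,0,0.215,-0.0158,0.0584,0,0],[0,0,0.252,-0.0190,0.0682,0,0],[0,0,0.282,-0.0217,0.0761,0,0],[0,0,0.304,-0.0238,0.0821,0,0],[0,0,0.320,-0.0253,0.0864,0,0],[0,0,0.331,-0.0263,0.0892,0,0],[0,0,0.336,-0.0269,0.0907,0,0],[0,0,0.338,-0.0271,0.0913,0,0],[0,0,0.339,-0.0271,0.0914,0,0],
```

```bash
python3 -m jog '[[0,0,0.003,-0.0004,0.0002,0,0],[0,0,0.008,-0.0014,0.0008,0,0],[0,0,0.019,-0.0033,0.0018,0,0],[0,0,0.035,-0.0061,0.0033,0,0],[0,0,0.057,-0.0102,0.0055,0,0],[0,0,0.087,-0.0156,0.0083,0,0],[0,0,0.123,-0.0224,0.0119,0,0],[0,0,0.167,-0.0307,0.0160,0,0],[0,0,0.218,-0.0406,0.0208,0,0],[0,0,0.275,-0.0521,0.0262,0,0],[0,0,0.339,-0.0653,0.0320,0,0]]'
```

```text
clock: 17.5
position: [0.5379, 0.2955, 0.1372]
tool_rot: [-2.564, -1.816, -0.0]
ft_force: [0.1, -0.0, -4.9]
grip_width: 0.0143
finger_force: 117.1
```

```bash
python3 -m jog '[[0,0,0.069,-0.0119,0.0107,0,0],[0,0,0.143,-0.0252,0.0221,0,0],[0,0,0.221,-0.0398,0.0340,0,0],[0,0,0.302,-0.0557,0.0463,0,0],[0,0,0.384,-0.0727,0.0586,0,0],[0,0,0.468,-0.0906,0.0708,0,0],[0,0,0.552,-0.1091,0.0827,0,0],[0,0,0.635,-0.1281,0.0940,0,0],[0,0,0.716,-0.1472,0.1046,0,0],[0,0,0.794,-0.1661,0.1144,0,0],[0,0,0.868,-0.1844,0.1232,0,0],[0,0,0.937,-0.2019,0.1311,0,0]]'
```

```text
clock: 19.0
position: [0.5952, 0.0614, 0.1372]
tool_rot: [-3.107, -0.462, 0.0]
ft_force: [-1.2, -0.1, -2.9]
grip_width: 0.014
finger_force: 118.6
```

```bash
python3 -m jog '[[0,0,0.064,-0.0042,0.0173,0,0],[0,0,0.121,-0.0083,0.0328,0,0],[0,0,0.172,-0.0122,0.0466,0,0],[0,0,0.215,-0.0158,0.0584,0,0],[0,0,0.252,-0.0190,0.0682,0,0],[0,0,0.282,-0.0217,0.0761,0,0],[0,0,0.304,-0.0238,0.0821,0,0],[0,0,0.320,-0.0253,0.0864,0,0],[0,0,0.331,-0.0263,0.0892,0,0],[0,0,0.336,-0.0269,0.0907,0,0],[0,0,0.338,-0.0271,0.0913,0,0],[0,0,0.339,-0.0271,0.0914,0,0]]'; python3 -m jog '[[0,0,0,0,0,0,0],[0,0,0,0,0,0,0],[0,0,0,0,0,0,0],[0,0,0,0,0,0,0],[0,0,0,0,0,0,0],[0,0,0,0,0,0,0],[0,0,0,0,0,0,0],[0,0,0,0,0,0,0]]'; python3 d.py .597 -.0324 .137 -2.1;python3 - <<'E'
from h import *
s=grab_frame("side");a=s["pixels"][130:310,270:450,::-1];b=grab_frame("top")["pixels"][140:320,230:410,::-1]
cv2.imwrite("pics/g6.png",cv2.resize(np.hstack([a,b]),(800,400),interpolation=cv2.INTER_CUBIC))
h=cv2.cvtColor(s["pixels"],cv2.COLOR_RGB2HSV);m=cv2.inRange(h,(18,80,100),(32,255,255));n,l,st,c=cv2.connectedComponentsWithStats(m)
print([(st[i,4],c[i],U(s,c[i],.132)) for i in range(1,n) if st[i,4]>20])
print(P(s,[[.489,-.0284,.132],[.489,-.0284,.106]]))
E
```

```text
clock: 20.5
position: [0.5962, -0.0324, 0.1372]
tool_rot: [-3.141, 0.061, 0.0]
ft_force: [-0.5, 0.2, -4.1]
grip_width: 0.014
finger_force: 118.9
clock: 21.5
position: [0.5962, -0.0326, 0.1372]
tool_rot: [-3.141, 0.062, -0.0]
ft_force: [-0.1, -0.3, -4.4]
grip_width: 0.0143
finger_force: 118.9
rot [-0.0001 -0.     -0.0026] shift [ 0.0007 -0.0002  0.0002]
[(np.int32(276), array([406.75      , 126.07608696]), array([[ 0.26755624, -0.69707766]])), (np.int32(22), array([363.        , 129.68181818]), array([[ 0.47126933, -0.63171332]])), (np.int32(135), array([365.14074074, 192.35555556]), array([[ 0.48732386, -0.03609452]])), (np.int32(104), array([268.25961538, 220.72115385]), array([[0.76290629, 0.14854709]]))]
[[364.71084934 193.49837588]
 [364.20143995 200.70708756]]
```

View pics/g6.png

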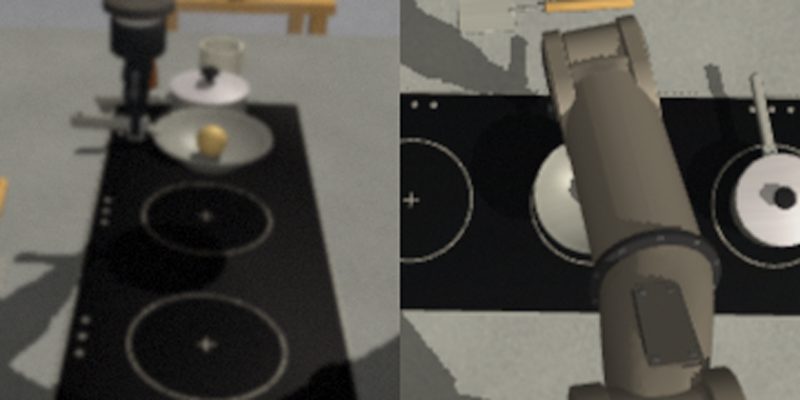

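Run:
```python
from h import *
s=grab_frame("side");c=np.array([.4883,-.0286]);h=np.array([.9993,-.037])
for z in(.146,.156,.166): print(P(s,[[*(c+h*.2),z]]))
# rim ellipse left/right/near points if level
n=np.array([.037,.9993])
print(P(s,[[*(c-h*.0835),.145],[*(c+n*.0835),.145]]))
cv2.imwrite("pics/g7.png",cv2.resize(s["pixels"][150:225,290:410,::-1],(800,500),interpolation=cv2.INTER_CUBIC))
```

```text
[[301.6353602  186.44836695]]
[[301.57494444 183.6237278 ]]
[[301.51403243 180.77588778]]
[[392.17942393 191.12270555]
 [365.36632652 203.06412357]]
```

View pics/g7.png

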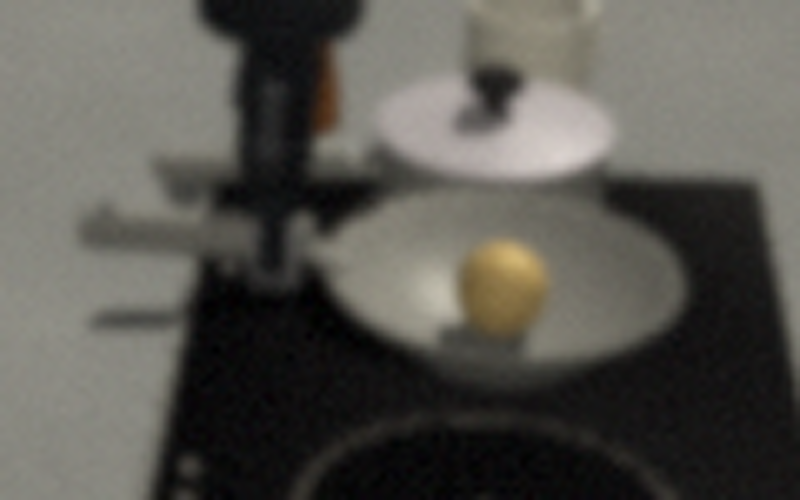

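The handle end is at (302.3,183.8) against an expected (301.6,183.6), and the far rim is within 1 px. The pan is level with the potato centred, so I hand in.

```bash
python3 -c "
from cell import *
print(hand_in())"
```

```text
the job is handed in; nothing more can be done
None
```

The job is handed in: the saucepan stands released on the right-end ring about 2 mm off centre, and the pan is held level, 10 cm above the centre of the middle ring, with its handle pointing at you and the potato in the middle.

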